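Work the top tumbler off the slanted stack and stand it on the mat

TASK

The orange tumbler is stuck in the green one at the top of the leaning stack: work it loose and draw it straight out along the stack, without lifting or dragging the rack. Then stand it upright on the round cork mat, setting it down rather than dropping it, and let go. Do not disturb the yellow jug, the glass jar or the carton.

Things in the scene. Friction and masses are not known exactly. Their poses are not given: they have to be found in the camera images.
- tumbler_mid (a point): Centre (half-way up, on the axis) of the loose orange plastic tumbler on top of the stack: open tapered cup 125 mm tall, 62 mm wide at the rim, 44.5 mm at the base, wall 2 mm, about 90 g. z axis: from base to mouth; at the start it leans 40 degrees from vertical, mouth up and towards the robot's side. Its top 55 mm stands out of the green tumbler, the lower 70 mm is nested in it.
- mouth (a point): Centre of the 62 mm rim of the green tumbler, fixed in the rack. z axis: the stack's axis, up and out, 40 degrees from vertical; y axis level. The orange tumbler's centre starts on this axis 7.5 mm below this point. Springy ribs inside pinch the orange tumbler: drawing it out takes about 5 to 12 N at first, less after 40 mm; it is clear after 70 mm.
- rack: Wooden rack (220 x 120 mm board, 18 mm thick, long side along its x) with a slanted socket that carries the green and, below it, a blue tumbler, both fixed in it; the stack leans towards the rack's -x. 2.2 kg in all, standing loose on the counter. Origin: centre of the underside, z up.
- mat: Round cork mat fixed on the counter, 120 mm in diameter, 6 mm thick. Origin: centre of the underside, on the counter; its top is 6 mm higher.
- jug: Bystander: yellow plastic jug, 96 mm across and 145 mm tall, handle standing out to 84 mm from the axis along its y. Origin: centre of the underside.
- jar: Bystander: glass storage jar with steel cap, 84 mm across, 135 mm tall. Origin: centre of the underside.
- carton: Bystander: cardboard carton with a red band, 60 x 110 x 160 mm tall. Origin: centre of the underside.
Mind the look-alikes: they are no part of the job. What is meant by the part that bears tumbler_mid is not purple, and is the smaller of those in its own colour.

How it is judged:
On the way:
1. the orange tumbler is drawn at least 60 mm out along the stack, still in line with it (within 14 mm and 0.2 rad) (z of tumbler_mid in the frame of mouth above 0.0525 m and x of tumbler_mid in the frame of mouth between -0.014 and 0.014 m and y of tumbler_mid in the frame of mouth between -0.014 and 0.014 m and angle between the z axis of tumbler_mid and the z axis of mouth, either way round below 0.2 rad), for 0.04 s.
At the end, for the whole second after the job is handed in: The orange tumbler stands upright (within 0.08 rad), at rest and released, wholly on the cork mat (its axis within 35 mm of the centre); the rack stands upright (0.05 rad) within 25 mm of its starting place, and jug, jar and carton within 20 mm of theirs (horizontal distance between tumbler_mid and mat below 0.035 m and height (world z) of tumbler_mid between 0.064 and 0.073 m and angle between tumbler_mid's own z axis and vertical below 0.08 rad and linear speed of tumbler below 0.02 m/s and contact force between tumbler and the fingers below 0.1 N and distance of rack from where it was at the start of the episode below 0.025 m and angle between rack's own z axis and vertical below 0.05 rad and distance of each of jug, jar, carton from where it was at the start of the episode below 0.02 m); the robot touches nothing.
It fails at once if the rack is dragged (more than 25 mm), lifted or tipped (distance of rack from where it was at the start of the episode above 0.025 m or angle between rack's own z axis and vertical above 0.12 rad).
It fails at once if the jug, jar or carton is pushed away or tipped (distance of any of jug, jar, carton from where it was at the start of the episode above 0.02 m or angle between any of jug, jar, carton's own z axis and vertical above 0.2 rad).
It fails at once if the tumbler is dropped or thrown (faster than 0.5 m/s with the fingers off it) (contact force between tumbler and the fingers below 0.05 N and linear speed of tumbler above 0.5 m/s).
It also fails if it takes over 42 s, if anything falls off the work surface, if the arm or the gripper's body presses on something with over 40 N, if the wrist force passes 120 N, or if a joint passes its speed limit or range.

ROBOT

A 6-joint arm with a two-finger parallel gripper is mounted at the origin on the work surface. World frame = base frame: x ahead of the robot, y to its left, z up, the work surface at z = 0. Lengths are in m, angles in rad, forces in N, time in s.
With the tool pointing down it reaches from about 0.375 to 0.975 m from the base axis. Payload 3.8 kg.
Tool frame: the origin (TCP) lies on the centre line of the jaws, within the pads' length; the fingertips stand 14 mm ahead of it and the grasp point (between the pads) lies 5 mm behind it; z points along the fingers, y is the line along which they close (so a half turn about z gives the same grasp; the last joint's range is limited). The gripper opens to 85 mm and grips with 20 to 120 N. Pads are 22 mm wide; open, the fingers measure 114 mm over their backs; the gripper's body (76 mm by 85 mm) begins 54 mm behind the grasp point. The pads swing forward as they close: fully open they stand 13 mm farther back than shut.
Start: joints at [1.078, 0.264, 1.604, -0, 1.274, -0.037], TCP at [0.297, 0.606, 0.245] pointing down, gripper open.
Joint ranges: [-2.63, 2.63], [-0.94, 2.18], [0.31, 2.57], [-1.31, 4.45], [0, 2.66], [-2.55, 2.55]. Speed limits (rad/s): [2.57, 2.57, 3.14, 3.14, 3.14, 3.14].

INTERFACE

Orientations are given as a rotation vector (axis times angle).
In Python, from workcell import bot, eyes, spot_in gives the robot as it stands.
- The arm moves only by the tool carry_out, never from a script. Its argument "series" is text: rows parted by semicolons, each of 4 numbers parted by spaces: the shift along the world's x, y, z in m, then the turn about the world's z in degrees. In form: tx ty tz roll; .... A call has 1 to 20 rows; each row shifts and turns the commanded pose from where the row before left it; what a row does not reach is not made up. A row lasts 1/8 s, in which the tool goes at most 62.5 mm and 10.7 degrees, less where a joint would pass 70% of its speed; a pose out of reach is approached as far as the arm can. A call is refused whole if a number of a shift passes 0.0625 or a number of a turn 10.7, either way. A call with a gripper value outside its range is refused whole. "jaw" is the gripper command: -1 is shut, 1 is fully open, values between are in proportion, set as the call begins (left out, the last holds). The fingers move at their own pace and stop on an object; "grip_force" is the grip in N (left out, the last holds). Time passes only in rows, so rows that do not move let the fingers close. It gives the time, the measured TCP pose, the force, the opening and the grip force at its end, in the units of the state.
- bot.read_state(): the state, without advancing time (a new reading comes with each control period).
- eyes.read_camera(name): name is "scene" or "top" or "wrist"; returns (picture, depth): 384x512x3 uint8, blue, green, red; 384x512 float32, m along the optical axis (not along the pixel's ray), 0 where there is no reading.
- eyes.get_calibration(name): a dict with "K" (3x3 intrinsics, pixels), "position" and "rotation" of the camera in the world; the wrist camera has in their place "T_tool_cam" (4x4, takes a point from camera to tool coordinates, whose origin is the TCP and whose axes are the flange's). Camera axes: x right, y down, z forward; pixel columns grow to the right and rows downward; lengths in m; the calibration is good to about 2 mm. The wrist camera is an equidistant fisheye: a pixel r from the principal point sees the ray r / f radians off the axis. A picture is of the moment at which its call begins: read the wrist's pose just before it. get_calibration takes no time and is no camera call.
- bot.finish_job(): hands the job in; it is judged then, once.
Trained networks look in the newest picture that a camera, given by its name, has taken for a name from the list of things; names that differ only in an ending like _2 or _b are one class to them, and where a whole thing is asked for, a point or a joint stands for the part that bears it (a point fixed in the world has none). Each returns a list of dicts, best first, with "score" (0 to 1); they miss things now and then, are a little off and sometimes report something else, mostly with a low value. They report only what shows in the picture. A call takes as long as a camera call. They do not tell look-alikes from the thing itself.
- spot_in(camera, target): "rect" ([centre column, centre row, width, height] in pixels, round what is visible of it).
The state is a dict: "time": time; "q": joint angles; "joint_vel": joint speeds; "joint_torque": joint torques, N m; "tool_pos": TCP position; "tcp_rot": TCP orientation; "wrist_force": force on the tool from outside, world axes, zero at the start; "torque": the same for the moment, N m; "width": opening from 0.0 (shut) to 1.0 (fully open); "grip_force": force on a finger pad.
Only numpy, scipy, OpenCV 4.12 (cv2) and the standard library are available. Lean on these libraries where they do the work, as an engineer would, in place of code of your own. Each camera call takes 0.05 s, during which the arm holds its last target. There are 200 camera calls.

## Working session

There is one attempt and no reset: what is moved stays moved. The work goes in short steps, Python scripts to look and compute and a tool call to move; the robot and the scene stay as the last step left them, time stands still between calls to the robot, and variables do not carry over. Pictures are saved under pics/ and viewed, at most 10 in all, crops included, and the job is handed in when it is done.

Besides the shell and the picture viewer there is one more tool, called after "Call:" as name(argument=value, ...), one argument or row to a line, values as JSON. carry_out: Moves the arm, as the interface text tells. Its arguments: {"type":"object","properties":{"series":{"type":"string"},"jaw":{"type":"number"},"grip_force":{"type":"number"}},"required":["series"]}

```bash
mkdir -p pics; ls
python3 - <<'E'
from workcell import bot, eyes, spot_in
import cv2,numpy as np
s=bot.read_state();print({k:np.round(v,3) for k,v in s.items()})
ims=[]
for c in ["scene","top"]:
    p,d=eyes.read_camera(c);np.savez(f"{c}.npz",p=p,d=d);cv2.imwrite(f"pics/{c}.png",p)
    cal=eyes.get_calibration(c);print(c,cal)
    for n in ["tumbler_mid","mouth","rack","mat","jug","jar","carton"]:
        print(n,[(np.round(r["rect"]).tolist(),round(r["score"],2)) for r in spot_in(c,n)][:4])
print(eyes.get_calibration("wrist"))
E
```

```text
pics
{'time': np.float64(0.0), 'q': array([ 1.078,  0.265,  1.605, -0.   ,  1.274, -0.037]), 'joint_vel': array([ 0.   ,  0.002,  0.001,  0.   , -0.001,  0.   ]), 'joint_torque': array([-1.0000e-03, -5.1510e+01, -3.6732e+01, -0.0000e+00,  1.3000e-02,
        0.0000e+00]), 'tool_pos': array([0.297, 0.605, 0.244]), 'tcp_rot': array([-0.71 , -3.06 ,  0.004]), 'wrist_force': array([0.419, 0.024, 0.563]), 'torque': array([-0.038, -0.016,  0.063]), 'grip_force': np.float64(0.0), 'width': np.float64(1.0)}
scene {'K': array([[379.52494124,   0.        , 255.6322465 ],
       [  0.        , 379.52494124, 189.20933367],
       [  0.        ,   0.        ,   1.        ]]), 'position': array([ 1.31592991, -0.32879828,  0.9499575 ]), 'rotation': array([-2.07667486, -1.22216033,  0.540514  ])}
tumbler_mid [([291.0, 161.0, 29.0, 28.0], 0.74), ([252.0, 249.0, 28.0, 61.0], 0.73), ([267.0, 164.0, 32.0, 14.0], 0.57)]
mouth [([306.0, 199.0, 73.0, 69.0], 0.66), ([205.0, 196.0, 32.0, 48.0], 0.27)]
rack [([304.0, 200.0, 77.0, 68.0], 0.76), ([180.0, 248.0, 34.0, 51.0], 0.47)]
mat [([129.0, 252.0, 38.0, 36.0
[... 606 characters left out ...]
1.0, 70.0], 0.8)]
mat [([360.0, 217.0, 35.0, 29.0], 0.75)]
jug [([290.0, 223.0, 37.0, 29.0], 0.8)]
jar [([325.0, 187.0, 29.0, 28.0], 0.66)]
carton [([131.0, 219.0, 49.0, 25.0], 0.96)]
{'K': array([[297.31863964,   0.        , 255.1371627 ],
       [  0.        , 297.31863964, 189.43703723],
       [  0.        ,   0.        ,   1.        ]]), 'T_tool_cam': array([[ 3.03418261e-04, -9.46507700e-01, -3.22681083e-01,
         8.37449241e-02],
       [ 9.99999925e-01,  3.65040498e-04, -1.30455135e-04,
         3.80334075e-04],
       [ 2.41268453e-04, -3.22681019e-01,  9.46507740e-01,
        -1.28248511e-01],
       [ 0.00000000e+00,  0.00000000e+00,  0.00000000e+00,
         1.00000000e+00]])}
```

Run:
```python
import cv2,numpy as np
a=np.load("scene.npz")["p"];b=np.load("top.npz")["p"]
a=cv2.resize(a[110:310,90:390],None,fx=2.6,fy=2.6,interpolation=2);b=cv2.resize(b[110:310,90:410],None,fx=2.5,fy=2.5,interpolation=2)
cv2.imwrite("pics/a.png",a);cv2.imwrite("pics/b.png",b)
```

```text
(no output)
```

View pics/a.png

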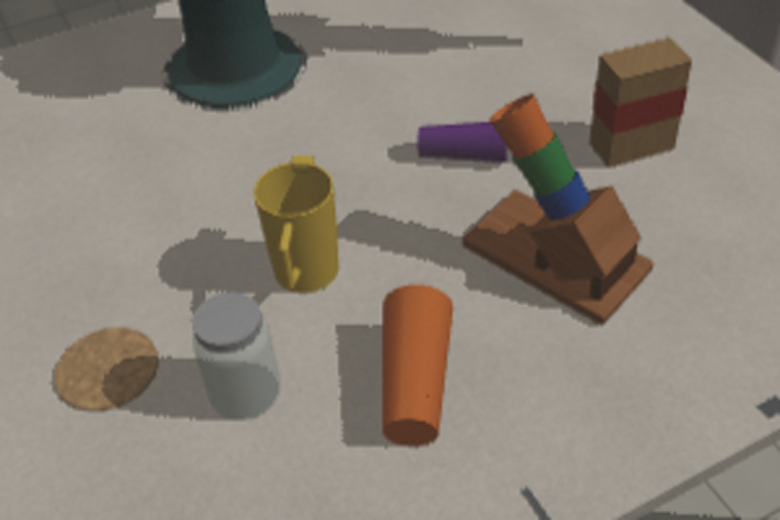

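View pics/b.png

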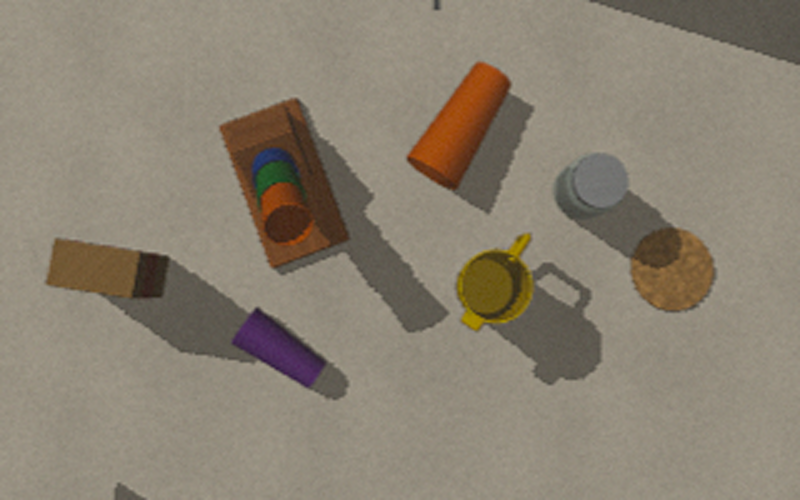

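The scene view shows the stack (orange rim at about (520,105), green and blue below it) with its rack at (560,260). It also shows the large orange decoy lying at (415,365), purple decoy, jug, jar, carton and mat at (105,368). In the top view the stack's orange cup is at (288,222) in the crop and the mat at (672,270).

```bash
cat > h.py <<'E'
import cv2,numpy as np
from scipy.spatial.transform import Rotation as R
from scipy.optimize import least_squares
from workcell import bot,eyes,spot_in
def cloud(c,p,d):
    k=eyes.get_calibration(c);K=k["K"];v,u=np.mgrid[:384,:512]
    X=np.stack([(u-K[0,2])/K[0,0]*d,(v-K[1,2])/K[1,1]*d,d],-1)
    return X@R.from_rotvec(k["rotation"]).as_matrix().T+k["position"]
def masks(p,d):
    h=cv2.cvtColor(p,cv2.COLOR_BGR2HSV).astype(int);H,S,V=h[...,0],h[...,1],h[...,2];ok=d>0
    return dict(orange=ok&(H>5)&(H<14)&(S>200),green=ok&(H>45)&(H<85)&(S>110),blue=ok&(H>100)&(H<125)&(S>130),H=H,S=S,V=V)
E
python3 - <<'E'
from h import *
for c in ["scene","top"]:
    z=np.load(c+".npz");p,d=z["p"],z["d"];W=cloud(c,p,d);m=masks(p,d)
    print(c, "plane z med", np.median(W[...,2][d>0]))
    for n in ["orange","green","blue"]:
        k,l,st,ce=cv2.connectedComponentsWithStats(m[n].astype(np.uint8))
        for i in range(1,k):
            if st[i,4]>40: q=W[l==i];print(n,st[i],np.round(np.median(q,0),3),np.round(np.percentile(q,[3,97],axis=0),3).tolist())
z=np.load("top.npz");p,d=z["p"],z["d"];W=cloud("top",p,d)
Z=W[...,2]
def box(n,u0,u1,v0,v1,lo,hi):
    s=np.zeros_like(Z,bool);s[v0:v1,u0:u1]=True;s&=(d>0)&(Z>lo)&(Z<hi)
    q=W[s];print(n,len(q),np.round(q.mean(0),3),cv2.minAreaRect(q[:,:2].astype(np.float32)*1000))
box("rack",175,235,145,222,.010,.08)
box("jug",270,305,195,245,.1,.17);box("jar",308,345,168,200,.1,.17);box("carton",105,160,200,235,.13,.19)
box("mat",338,380,198,238,.003,.02)
print(cv2.cvtColor(p[[199,192,217]][:,[205]].reshape(1,-1,3) if 0 else p[195:200,204:206],cv2.COLOR_BGR2HSV).reshape(-1,3).tolist())
E
```

```text
scene plane z med -0.0008164082009755602
green [300 163  11  18  90] [0.61  0.213 0.165] [[0.593, 0.201, 0.145], [0.623, 0.226, 0.185]]
blue [306 177  10  14  82] [0.636 0.218 0.133] [[0.625, 0.204, 0.121], [0.646, 0.234, 0.145]]
top plane z med -0.0020880373432536903
orange [254 136  38  45 663] [ 0.695 -0.029  0.068] [[0.633, -0.081, 0.045], [0.77, 0.024, 0.082]]
orange [195 183  15  16 105] [0.57  0.203 0.208] [[0.548, 0.182, 0.185], [0.588, 0.22, 0.23]]
green [193 175  14  14 101] [0.602 0.215 0.167] [[0.582, 0.194, 0.146], [0.621, 0.233, 0.188]]
blue [191 170  12   9  45] [0.629 0.229 0.134] [[0.615, 0.21, 0.12], [0.641, 0.241, 0.147]]
blue [   0  172   54   63 2892] [ 0.549  1.103 -0.449] [[0.421, 0.993, -0.458], [0.679, 1.22, -0.44]]
rack 900 [0.599 0.198 0.022] ((613.3516845703125, 215.2685089111328), (220.46014404296875, 120.24600982666016), 21.860532760620117)
jug 252 [ 0.469 -0.084  0.134] ((476.40380859375, -76.50108337402344), (123.2483139038086, 94.80696105957031), 1.0680103302001953)
jar 494 [ 0.607 -0.209  0.129] ((609.6611328125, -211.70518493652344), (81.4185562133789, 76.77558898925781), 0.1305244266986847)
carton 709 [0.482 0.431 0.159] ((482.67718505859375, 434.8999938964844), (111.4265365600586, 59.77048873901367), 82.244384765625)
mat 788 [ 0.5   -0.345  0.006] ((498.46441650390625, -346.4656066894531), (140.9910888671875, 151.8571319580078), 0.9902343153953552)
[[9, 171, 73], [10, 165, 74], [12, 170, 75], [10, 159, 74], [11, 161, 76], [11, 174, 72], [13, 175, 70], [8, 154, 76], [12, 152, 77], [11, 163, 75]]
```

```bash
cat >> h.py <<'E'
psi=np.deg2rad(21.86);t=np.deg2rad(40)
A=np.array([-np.cos(psi)*np.sin(t),-np.sin(psi)*np.sin(t),np.cos(t)])
Y=np.array([-np.sin(psi),np.cos(psi),0]);Xs=np.cross(Y,A)
E
python3 - <<'E'
from h import *
P=[];G=[]
for c in ["scene","top"]:
    z=np.load(c+".npz");p,d=z["p"],z["d"];W=cloud(c,p,d);m=masks(p,d)
    near=(np.linalg.norm(W-[.57,.2,.2],axis=-1)<.09)&(W[...,2]>.12)&(d>0)
    o=near&(m["H"]<16)&(m["S"]>120); g=m["green"]&near
    P.append(W[o]);G.append(W[g]);print(c,o.sum(),g.sum())
for nm,sel in (("scene",[0]),("top",[1]),("both",[0,1])):
    O=np.vstack([P[i] for i in sel]);g=np.vstack([G[i] for i in sel])
    # green outer surface: fit line; radius as function of axial s; params offsets x,y relative c0, plus rim s
    c0=np.array([.58,.2,.2])
    sO=(O-c0)@A; sg=(g-c0)@A
    rim=np.percentile(sO,98); 
    print(nm,"orange s",np.round(np.percentile(sO,[2,10,50,90,98,100]),4),"green s",np.round(np.percentile(sg,[2,50,98]),4))
    def f(v):
        Q=g-c0; r=np.hypot(Q@Xs-v[0],Q@Y-v[1]); return r-(.031-.07*(v[2]-sg))
    rf=np.percentile(sg,99)
    r=least_squares(lambda v:f([v[0],v[1],rf]),[0,0],loss="soft_l1",f_scale=.002);print(" green fit",r.x,np.std(r.fun),"axis pt",np.round(c0+Xs*r.x[0]+Y*r.x[1],4))
    Q=O-c0
    def fo(v):
        rr=np.hypot(Q@Xs-v[0],Q@Y-v[1]);R0=.031-.07*(rim-sO);return np.minimum(abs(rr-R0),abs(rr-R0+.002))
    r=least_squares(fo,r.x,loss="soft_l1",f_scale=.002);print(" orange fit",r.x,np.std(r.fun))
z=np.load("top.npz");p,d=z["p"],z["d"];W=cloud("top",p,d);m=masks(p,d)
s=np.zeros(d.shape,bool);s[195:242,335:385]=1;s&=(m["S"]>70)&(m["H"]<25)
k,l,st,ce=cv2.connectedComponentsWithStats(s.astype(np.uint8));i=1+st[1:,4].argmax();print(st[i],ce[i]);q=W[l==i];print(np.mean(q,0),np.ptp(q,axis=0))
q=q[:,:2].astype(np.float32);print(cv2.minEnclosingCircle(q))
E
```

```text
scene 345 90
top 414 102
scene orange s [-0.0172 -0.0112  0.0147  0.033   0.0356  0.0369] green s [-0.071 -0.047 -0.022]
 green fit [-0.02664109  0.0004056 ] 0.0018622906549104056 axis pt [0.5609 0.1928 0.1829]
 orange fit [-0.0256437   0.00116022] 0.0008945064996086866
top orange s [-0.0364 -0.021   0.0106  0.035   0.0384  0.0406] green s [-0.0699 -0.0417 -0.0167]
 green fit [-0.02661093  0.00201655] 0.0009366761195415778 axis pt [0.5603 0.1943 0.1829]
 orange fit [-0.02528645  0.00207817] 0.0004720760688786504
both orange s [-0.0316 -0.016   0.0126  0.034   0.0377  0.0406] green s [-0.0706 -0.0442 -0.0183]
 green fit [-0.02650128  0.00169921] 0.001467890894151761 axis pt [0.5605 0.194  0.183 ]
 orange fit [-0.02531831  0.00148256] 0.0007077697844761561
[342 201  34  33 878] [358.44305239 217.20728929]
[ 0.49856149 -0.34114133  0.0189144 ] [0.11620443 0.46599944 1.35242016]
((0.4774244427680969, -0.17437519133090973), 0.2336764633655548)
```

Call:
carry_out(
  series="0.0256 -0.0414 0.0056 4.8;0.0256 -0.0414 0.0056 4.8;0.0256 -0.0414 0.0056 4.8;0.0256 -0.0414 0.0056 4.8;0.0256 -0.0414 0.0056 4.8;0.0256 -0.0414 0.0056 4.8;0.0256 -0.0414 0.0056 4.8;0.0256 -0.0414 0.0056 4.8;0.0256 -0.0414 0.0056 4.8;0.0256 -0.0414 0.0056 4.8;0 0 0 0;0 0 0 0",
  jaw=1,
  grip_force=60,
)

```text
time: 2.3
tool_pos: [0.5529, 0.1922, 0.3012]
tcp_rot: [0.594, -3.085, -0.001]
wrist_force: [-0.1, 0.7, -0.5]
width: 1.001
grip_force: 0.0
```

```bash
cat >> h.py <<'E'
def wrist():
    s=bot.read_state();p,d=eyes.read_camera("wrist");k=eyes.get_calibration("wrist");K=k["K"];v,u=np.mgrid[:384,:512]
    x=(u-K[0,2])/K[0,0];y=(v-K[1,2])/K[1,1];r=np.hypot(x,y)+1e-9
    f=np.tan(np.minimum(r,1.45))/r; X=np.stack([x*f*d,y*f*d,d,np.ones_like(d)],-1)
    T=np.eye(4);T[:3,:3]=R.from_rotvec(s["tcp_rot"]).as_matrix();T[:3,3]=s["tool_pos"]
    return s,p,d,(X@(T@k["T_tool_cam"]).T)[...,:3]
E
python3 - <<'E'
from h import *
s,p,d,W=wrist();print(np.round(s["q"],3),s["tool_pos"],R.from_rotvec(s["tcp_rot"]).as_matrix()[:,1],s["wrist_force"])
cv2.imwrite("pics/w1.png",p);m=masks(p,d)
near=(np.linalg.norm(W-[.57,.2,.2],axis=-1)<.09)&(W[...,2]>.12)&(d>0)
o=near&(m["H"]<16)&(m["S"]>120);g=near&m["green"];O=W[o];c0=np.array([.58,.2,.2])
sO=(O-c0)@A;print(o.sum(),np.percentile(sO,[2,50,98]),np.percentile((W[g]-c0)@A,[2,98]) if g.any() else 0)
Q=O-c0;rim=.0375
def fo(v):
    rr=np.hypot(Q@Xs-v[0],Q@Y-v[1]);R0=.031-.07*(rim-sO);return np.minimum(abs(rr-R0),abs(rr-R0+.002))
r=least_squares(fo,[-.0255,.0015],loss="soft_l1",f_scale=.002);print(r.x,np.std(r.fun))
E
```

```text
[ 2.920e-01  6.500e-02  1.731e+00  1.000e-03  1.346e+00 -1.660e+00] [0.55289454 0.19224594 0.3012263 ] [-3.71498198e-01  9.28433380e-01  7.40261700e-04] [-0.05713806  0.68451203 -0.50245565]
4710 [-0.06076814  0.00905879  0.03761266] [-0.07969164 -0.01693775]
[-0.02504163  0.00257902] 0.0003340548601564845
```

View pics/w1.png

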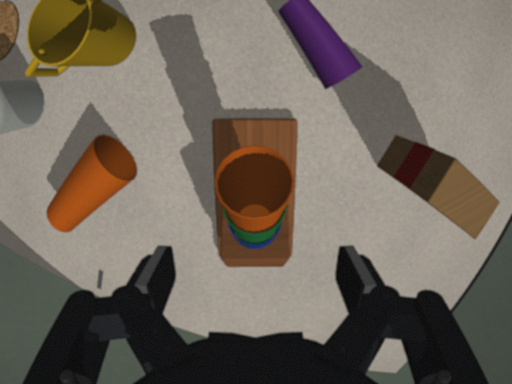

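The wrist view shows the stack's orange rim centred at (255,190), midway between the fingers, and the fit agrees with the earlier one to 1 mm. Descending.

Call:
carry_out(
  series="0 0 -0.028 0;0 0 -0.028 0;0 0 -0.028 0;0 0 -0.028 0;0 0 0 0",
)

```text
time: 2.98
tool_pos: [0.5502, 0.1928, 0.1862]
tcp_rot: [0.598, -3.078, 0.001]
wrist_force: [-0.3, -0.0, -0.1]
width: 1.0
grip_force: 0.0
```

Call:
carry_out(
  series="0 0 0 0;0 0 0 0;0 0 0 0;0 0 0 0;0 0 0 0;0 0 0 0",
  jaw=-1,
  grip_force=60,
)

```text
time: 3.72
tool_pos: [0.5535, 0.1924, 0.1913]
tcp_rot: [-0.596, 3.083, 0.001]
wrist_force: [-3.0, -0.9, 6.9]
width: 0.688
grip_force: 63.1
```

Call:
carry_out(
  series="-0.0012 -0.0005 0.0015 0;-0.0012 -0.0005 0.0015 0;-0.0012 -0.0005 0.0015 0;-0.0012 -0.0005 0.0015 0;-0.0012 -0.0005 0.0015 0;-0.0012 -0.0005 0.0015 0",
)

```text
time: 4.47
tool_pos: [0.5459, 0.1891, 0.1984]
tcp_rot: [-0.596, 3.084, 0.0]
wrist_force: [2.7, 2.4, -3.2]
width: 0.688
grip_force: 64.7
```

Call:
carry_out(
  series="-0.0018 -0.0007 0.0023 0;-0.0018 -0.0007 0.0023 0;-0.0018 -0.0007 0.0023 0;-0.0018 -0.0007 0.0023 0;-0.0018 -0.0007 0.0023 0",
)

```text
time: 5.1
tool_pos: [0.5365, 0.1855, 0.2099]
tcp_rot: [0.596, -3.084, 0.0]
wrist_force: [1.1, 1.0, -3.1]
width: 0.687
grip_force: 65.0
```

```bash
cat >> h.py <<'E'
def rackchk():
    p,d=eyes.read_camera("top");W=cloud("top",p,d);Z=W[...,2]
    s=np.zeros(Z.shape,bool);s[140:222,170:240]=1;s&=(d>0)&(Z>.01)&(Z<.035)
    h=cv2.cvtColor(p,cv2.COLOR_BGR2HSV);s&=(h[...,1]>60)
    q=W[s];print("rack",len(q),cv2.minAreaRect(q[:,:2].astype(np.float32)*1000))
    return p,d,W
E
python3 - <<'E'
from h import *
p,d,W=rackchk();np.savez("t2.npz",p=p,d=d)
z=np.load("top.npz");W0=cloud("top",z["p"],z["d"])
for a,b in((z["p"],z["d"]),(p,d)):
    m=masks(a,b);w=cloud("top",a,b);s=m["blue"]&(w[...,2]>.1);print(s.sum(),w[s].mean(0) if s.any() else 0)
    s=m["green"]&(w[...,2]>.1);print(s.sum(),w[s].mean(0) if s.any() else 0)
s,p,d,W=wrist();cv2.imwrite("pics/w2.png",p);print(s["wrist_force"],s["tool_pos"])
m=masks(p,d);g=m["green"]&(W[...,2]>.08);print(g.sum())
E
```

```text
rack 309 ((612.7903442382812, 215.33694458007812), (220.27943420410156, 118.74559020996094), 22.16239356994629)
167 [0.38105703 0.44117241 0.41496405]
798 [0.29897024 0.41085618 0.53961658]
0 0
140 [0.20952431 0.05449312 0.62646747]
[ 0.01526473  1.20080661 -0.87712543] [0.53639758 0.18539991 0.21022328]
0
```

View pics/w2.png

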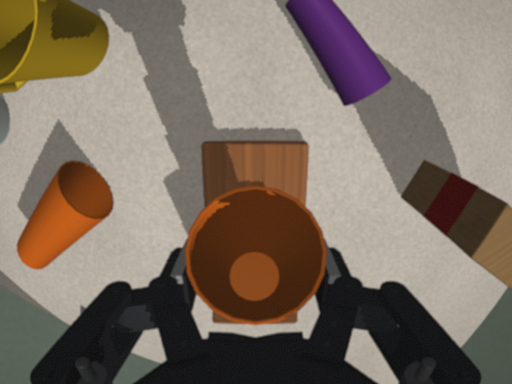

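The rack has not moved, and the cup is held in the jaws with its rim centred at (256,255). I'll keep drawing.

Call:
carry_out(
  series="-0.0018 -0.0007 0.0023 0;-0.0018 -0.0007 0.0023 0;-0.0018 -0.0007 0.0023 0;-0.0018 -0.0007 0.0023 0;-0.0018 -0.0007 0.0023 0;-0.0018 -0.0007 0.0023 0;-0.0018 -0.0007 0.0023 0;-0.0018 -0.0007 0.0023 0",
)

```text
time: 6.2
tool_pos: [0.5223, 0.1799, 0.2283]
tcp_rot: [0.596, -3.084, 0.0]
wrist_force: [0.2, 0.8, -1.3]
width: 0.687
grip_force: 65.6
```

```bash
cat >> h.py <<'E'
def rimfit(save=None):
    s,p,d,W=wrist();m=masks(p,d);T=s["tool_pos"]
    o=(d>0)&(m["H"]<16)&(m["S"]>110)&(np.linalg.norm(W-T,axis=-1)<.16)
    k,l,st,ce=cv2.connectedComponentsWithStats(o.astype(np.uint8));i=1+st[1:,4].argmax();O=W[l==i]
    # full cup fit: outer/inner cone, free axis direction (tilt in any way) and rim centre
    def f(v):
        a=np.array([v[3],v[4],1.]);a/=np.linalg.norm(a);Q=O-v[:3];h=Q@a;r=np.linalg.norm(Q-h[:,None]*a,axis=1)
        R0=.031+.07*h
        e=np.minimum(abs(r-R0),abs(r-R0+.002));e=np.minimum(e,abs(h+.122)+np.maximum(r-.021,0));return np.hypot(e,np.maximum(h,0)) 
    best=None
    for tl in (0,.35,.84):
        v0=np.r_[T+[0,0,.02]+A*[1,1,0]*.02*tl,-np.cos(psi)*tl if psi else 0,-np.sin(psi)*tl]
        r=least_squares(f,v0,loss="soft_l1",f_scale=.002)
        if best is None or r.cost<best.cost: best=r
    v=best.x;a=np.array([v[3],v[4],1.]);a/=np.linalg.norm(a)
    print("F",np.round(s["wrist_force"],1),"tcp",np.round(T,4),"n",len(O),"res",np.sqrt(np.mean(best.fun**2)).round(4))
    print("rim",np.round(v[:3],4),"axis",np.round(a,3),"tilt",np.rad2deg(np.arccos(a[2])).round(1),"base",np.round(v[:3]-.125*a,4),"q6",s["q"][5].round(2),"t",s["time"])
    if save: cv2.imwrite(save,p)
    return v[:3],a
E
python3 - <<'E'
from h import *
rackchk();v,a=rimfit("pics/w3.png")
M=np.array([.5613,.1952,.1839])-.0175*A;Q=v-.0625*a-M;print("mouth frame",Q@Xs,Q@Y,Q@A,"ang",np.arccos(a@A))
E
```

```text
rack 284 ((612.7572631835938, 215.22836303710938), (219.45663452148438, 119.02796936035156), 21.829927444458008)
F [-0.3  0.2 -1.3] tcp [0.5223 0.1799 0.2286] n 15322 res 0.0024
rim [0.4857 0.1662 0.2738] axis [-0.593 -0.229  0.772] tilt 39.5 base [0.5598 0.1949 0.1773] q6 -1.67 t 6.25
mouth frame -0.0048464874335774465 0.0007648884711549225 0.07589948270689623 ang 0.011983468306079109
```

The cup is still in line (tilt 39.5°) and the rack hasn't moved. The fit's axial value isn't reliable, but the TCP travel gives about 48 mm out. Continuing until it is clear.

Call:
carry_out(
  series="-0.0018 -0.0007 0.0023 0;-0.0018 -0.0007 0.0023 0;-0.0018 -0.0007 0.0023 0;-0.0018 -0.0007 0.0023 0;-0.0018 -0.0007 0.0023 0;-0.0018 -0.0007 0.0023 0;-0.0018 -0.0007 0.0023 0;-0.0018 -0.0007 0.0023 0;-0.0018 -0.0007 0.0023 0;-0.0018 -0.0007 0.0023 0;-0.0018 -0.0007 0.0023 0;-0.0018 -0.0007 0.0023 0;0 0 0 0",
)

```text
time: 7.92
tool_pos: [0.501, 0.1716, 0.2561]
tcp_rot: [-0.596, 3.084, -0.0]
wrist_force: [-0.2, 0.0, -1.2]
width: 0.685
grip_force: 65.6
```

```bash
sed -i 's/r=np.linalg.norm(Q-h\[:,None\]\*a,axis=1)/r=np.linalg.norm(Q-h[:,None]*a,axis=1);v=v/; s/    v=best.x;a=/    v=best.x;a=/' h.py
cat >> h.py <<'E'
def cup(save=None):
    # axis direction free, rim level from the points themselves
    s,p,d,W=wrist();m=masks(p,d);T=s["tool_pos"];G=T+[0,0,.005]
    o=(d>0)&(m["H"]<16)&(m["S"]>110)&(np.linalg.norm(W-T,axis=-1)<.16)
    k,l,st,ce=cv2.connectedComponentsWithStats(o.astype(np.uint8));i=1+st[1:,4].argmax();O=W[l==i][::4]
    def ax(v): a=np.array([v[2],v[3],1.]);return a/np.linalg.norm(a)
    def f(v):
        a=ax(v);c=G+[v[0],v[1],0];Q=O-c;h=Q@a;r=np.linalg.norm(Q-h[:,None]*a,axis=1);R=.031+.07*(h-np.percentile(h,98.5))
        e=np.minimum(abs(r-R),abs(r-R+.002));low=h-np.percentile(h,98.5)<-.112
        return np.where(low,0.001,e)
    b=min((least_squares(f,[0,0,*(x*A[:2])],loss="soft_l1",f_scale=.002) for x in(.1,.7,1.3)),key=lambda r:r.cost)
    a=ax(b.x);c=G+[b.x[0],b.x[1],0];h=np.percentile((O-c)@a,98.5);rim=c+h*a
    print("F",np.round(s["wrist_force"],1),"tcp",np.round(T,4),"res",np.sqrt(np.mean(b.fun**2)).round(4),"rim",np.round(rim,4),"axis",np.round(a,3),"tilt",np.rad2deg(np.arccos(a[2])).round(1),"s",h.round(4),"base",np.round(rim-.125*a,4),"q6",s["q"][5].round(2),"t",round(s["time"],2))
    if save: cv2.imwrite(save,p)
    return rim,a
E
python3 - <<'E'
from h import *
rackchk();v,a=cup("pics/w4.png")
M=np.array([.5613,.1952,.1839])-.0175*A;Q=v-.0625*a-M;print("mouth frame",Q@Xs,Q@Y,Q@A,"ang",np.arccos(a@A))
p,d=eyes.read_camera("scene");cv2.imwrite("pics/s4.png",cv2.resize(p[60:310,90:390],None,fx=2.3,fy=2.3))
E
```

```text
rack 306 ((629.1959228515625, 222.03868103027344), (185.7470245361328, 118.95783233642578), 21.763853073120117)
F [-0.4  0.1 -0.7] tcp [0.5009 0.1716 0.2559] res 0.0006 rim [0.4839 0.1656 0.2757] axis [-0.594 -0.229  0.771] tilt 39.5 s 0.0191 base [0.5581 0.1941 0.1792] q6 -1.67 t 7.97
mouth frame -0.0050158004885157755 0.0007533310859331719 0.0785781192445116 ang 0.012224552430626971
```

View pics/s4.png

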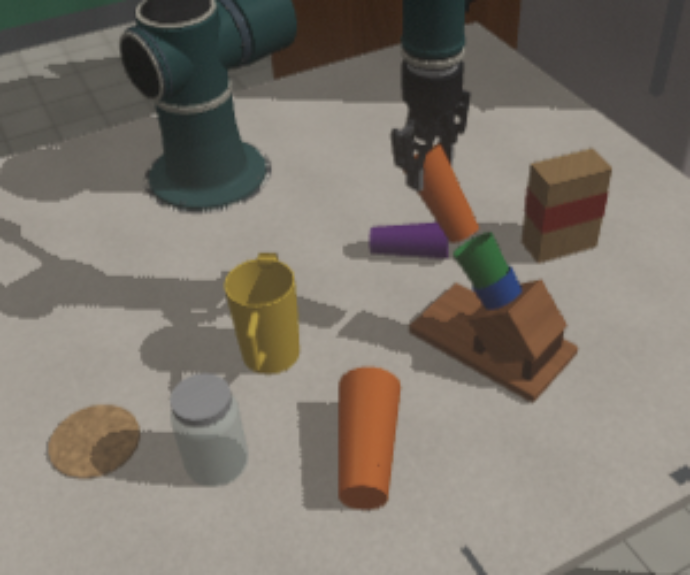

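The picture shows the cup fully clear of the green tumbler, at about (450,195), and the rack in place. The numbers say 86 mm out, 0.01 rad off the axis. Next I lift it and carry it over the mat.

Call:
carry_out(
  series="-0.01 -0.004 0.028 0;-0.01 -0.004 0.028 0;-0.01 -0.004 0.028 0;0.0023 -0.042 0 -4.4;0.0023 -0.042 0 -4.4;0.0023 -0.042 0 -4.4;0.0023 -0.042 0 -4.4;0.0023 -0.042 0 -4.4;0.0023 -0.042 0 -4.4;0.0023 -0.042 0 -4.4;0.0023 -0.042 0 -4.4;0.0023 -0.042 0 -4.4;0.0023 -0.042 0 -4.4;0.0023 -0.042 0 -4.4;0.0023 -0.042 0 -4.4;0 0 0 0;0 0 0 0",
)

```text
time: 10.2
tool_pos: [0.4984, -0.3441, 0.3393]
tcp_rot: [-0.837, -3.027, -0.002]
wrist_force: [0.0, 1.2, -0.9]
width: 0.688
grip_force: 65.5
```

Run:
```python
from h import *
v,a=cup("pics/w5.png")
for c in ("scene",):
    p,d=eyes.read_camera(c);W=cloud(c,p,d);h=cv2.cvtColor(p,cv2.COLOR_BGR2HSV)
    s=(d>0)&(abs(W[...,2]-.006)<.01)&(np.hypot(W[...,0]-.499,W[...,1]+.344)<.1)&(h[...,1]>70)&(h[...,0]<25)
    q=W[s][:,:2].astype(np.float32);print(len(q),q.mean(0),cv2.minEnclosingCircle(q))
```

```text
F [ 0.   1.2 -0.9] tcp [ 0.4984 -0.3441  0.3393] res 0.0005 rim [ 0.4827 -0.3342  0.3592] axis [-0.541  0.333  0.772] tilt 39.4 s 0.0192 base [ 0.5503 -0.3759  0.2626] q6 -1.68 t 10.2
953 [ 0.5032333  -0.34721136] ((0.5008779764175415, -0.34289446473121643), 0.06346192955970764)
```

View pics/w5.png

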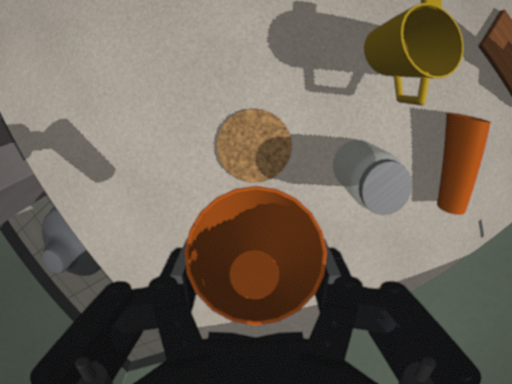

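The wrist view shows the mat at (255,145), as seen from the tilted camera, and the cup held in the centre of the jaws with no other object close by. I'll descend to just above the mat, then relax the grip so the cup can swing upright about the pads.

Call:
carry_out(
  series="0 0 -0.04 0;0 0 -0.04 0;0 0 -0.04 0;0 0 -0.04 0;0 0 -0.03 0;0 0 -0.02 0;0 0 -0.014 0;0 0 0 0",
)

```text
time: 11.3
tool_pos: [0.4983, -0.3439, 0.1152]
tcp_rot: [-0.836, -3.027, -0.001]
wrist_force: [-0.4, -0.6, -0.7]
width: 0.689
grip_force: 65.5
```

Call:
carry_out(
  series="0 0 0 0;0 0 0 0;0 0 0 0",
  grip_force=20,
)

```text
time: 11.68
tool_pos: [0.499, -0.3449, 0.1167]
tcp_rot: [0.837, 3.026, -0.001]
wrist_force: [-0.1, 0.0, -1.5]
width: 0.691
grip_force: 65.6
```

Run:
```python
from h import *
cup()
```

```text
F [-0.1  0.  -1.5] tcp [ 0.499  -0.3449  0.1167] res 0.0016 rim [ 0.4838 -0.3353  0.1375] axis [-0.519  0.321  0.792] tilt 37.6 s 0.02 base [ 0.5487 -0.3754  0.0385] q6 -1.68 t 11.68
```

Call:
carry_out(
  series="0 0 0 0;0 0 0 0;0 0 0 0",
  grip_force=20,
  jaw=-1,
)

```text
time: 12.1
tool_pos: [0.4985, -0.3444, 0.1157]
tcp_rot: [-0.837, -3.028, 0.0]
wrist_force: [0.2, 0.1, -1.2]
width: 0.687
grip_force: 65.6
```

Run:
```python
from h import *
cup()
```

```text
F [ 0.2  0.1 -1.2] tcp [ 0.4985 -0.3444  0.1157] res 0.0028 rim [ 0.4831 -0.3347  0.1363] axis [-0.525  0.323  0.788] tilt 38.0 s 0.0198 base [ 0.5487 -0.3752  0.0379] q6 -1.68 t 12.1
```

Call:
carry_out(
  series="0 0 0 0;0 0 0 0;0 0 0 0",
  grip_force=20,
  jaw=0.36,
)

```text
time: 12.52
tool_pos: [0.4985, -0.3444, 0.1158]
tcp_rot: [0.837, 3.028, 0.0]
wrist_force: [-0.9, 0.3, -0.9]
width: 0.684
grip_force: 65.6
```

Run:
```python
from h import *
cup()
```

```text
F [-0.9  0.3 -0.9] tcp [ 0.4985 -0.3444  0.1158] res 0.0028 rim [ 0.4832 -0.3348  0.1364] axis [-0.524  0.32   0.789] tilt 37.9 s 0.0198 base [ 0.5487 -0.3749  0.0377] q6 -1.68 t 12.53
```

Call:
carry_out(
  series="0 0 0 0;0 0 0 0",
  jaw=0.385,
)

```text
time: 12.82
tool_pos: [0.4985, -0.3444, 0.1158]
tcp_rot: [0.837, 3.028, -0.0]
wrist_force: [0.4, 0.4, -0.9]
width: 0.694
grip_force: 43.2
```

Run:
```python
from h import *
cup();s=bot.read_state();print(s["width"],s["grip_force"])
```

```text
F [ 0.4  0.4 -0.9] tcp [ 0.4985 -0.3444  0.1158] res 0.002 rim [ 0.4833 -0.3349  0.1368] axis [-0.517  0.317  0.795] tilt 37.3 s 0.0201 base [ 0.5479 -0.3745  0.0374] q6 -1.68 t 12.82
0.6901075023431148 43.15387866428338
```

Call:
carry_out(
  series="0 0 0 0;0 0 0 0;0 0 0 0",
  jaw=0.4,
)

```text
time: 13.25
tool_pos: [0.4985, -0.3444, 0.1158]
tcp_rot: [0.837, 3.028, -0.0]
wrist_force: [-0.2, 0.2, -1.6]
width: 0.7
grip_force: 26.0
```

Run:
```python
from h import *
cup();s=bot.read_state();print(s["width"],s["grip_force"])
```

```text
F [-0.2  0.2 -1.6] tcp [ 0.4985 -0.3444  0.1158] res 0.0029 rim [ 0.4829 -0.3346  0.1362] axis [-0.531  0.328  0.781] tilt 38.6 s 0.0197 base [ 0.5493 -0.3757  0.0385] q6 -1.68 t 13.25
0.6996658048688633 25.977807792733074
```

Call:
carry_out(
  series="0 0 0 0;0 0 0 0",
  jaw=0.413,
)

```text
time: 13.55
tool_pos: [0.4985, -0.3444, 0.1158]
tcp_rot: [-0.837, -3.028, 0.0]
wrist_force: [0.0, -0.4, -0.7]
width: 0.707
grip_force: 14.3
```

Run:
```python
from h import *
cup();s=bot.read_state();print(s["width"],s["grip_force"])
```

```text
F [ 0.  -0.4 -0.7] tcp [ 0.4985 -0.3444  0.1158] res 0.001 rim [ 0.4832 -0.3348  0.1365] axis [-0.509  0.315  0.801] tilt 36.8 s 0.0197 base [ 0.5469 -0.3741  0.0364] q6 -1.68 t 13.55
0.7044743868391691 14.256821377857705
```

Call:
carry_out(
  series="0 0 0 0;0 0 0 0",
  jaw=0.42,
)

```text
time: 13.85
tool_pos: [0.4985, -0.3444, 0.1158]
tcp_rot: [-0.837, -3.028, -0.0]
wrist_force: [-0.1, 0.1, -1.0]
width: 0.71
grip_force: 9.9
```

Run:
```python
from h import *
cup();s=bot.read_state();print(s["width"],s["grip_force"])
```

```text
F [-0.1  0.1 -1. ] tcp [ 0.4985 -0.3444  0.1158] res 0.0006 rim [ 0.4853 -0.336   0.1381] axis [-0.298  0.187  0.936] tilt 20.6 s 0.0186 base [ 0.5225 -0.3593  0.0211] q6 -1.68 t 13.85
0.7115915956219278 9.735767767069774
```

It is swinging upright: 20.6° now. I'll wait for it to finish.

Call:
carry_out(
  series="0 0 0 0;0 0 0 0;0 0 0 0;0 0 0 0;0 0 0 0;0 0 0 0",
)

```text
time: 14.65
tool_pos: [0.4985, -0.3444, 0.1158]
tcp_rot: [0.837, 3.028, -0.0]
wrist_force: [-0.2, 0.3, -1.1]
width: 0.708
grip_force: 9.7
```

Run:
```python
from h import *
cup();s=bot.read_state();print(s["width"],s["grip_force"])
```

```text
F [-0.2  0.3 -1.1] tcp [ 0.4985 -0.3444  0.1158] res 0.0006 rim [ 0.4852 -0.3359  0.1382] axis [-0.306  0.192  0.933] tilt 21.2 s 0.0186 base [ 0.5235 -0.3599  0.0216] q6 -1.68 t 14.65
0.7076481136041844 9.73607950254518
```

Stopped at 21°, so I'll ease a little more.

Call:
carry_out(
  series="0 0 0 0;0 0 0 0;0 0 0 0",
  jaw=0.426,
)

```text
time: 15.08
tool_pos: [0.4985, -0.3444, 0.1158]
tcp_rot: [0.837, 3.028, 0.0]
wrist_force: [-0.4, -0.6, -0.6]
width: 0.709
grip_force: 5.6
```

Run:
```python
from h import *
cup();s=bot.read_state();print(s["width"],s["grip_force"])
```

```text
F [-0.4 -0.6 -0.6] tcp [ 0.4985 -0.3444  0.1158] res 0.0006 rim [ 0.4856 -0.3362  0.1384] axis [-0.25   0.159  0.955] tilt 17.2 s 0.0185 base [ 0.5169 -0.356   0.019 ] q6 -1.68 t 15.07
0.7181547746662955 5.545724779658485
```

Call:
carry_out(
  series="0 0 0 0;0 0 0 0;0 0 0 0",
  jaw=0.43,
)

```text
time: 15.5
tool_pos: [0.4987, -0.3446, 0.116]
tcp_rot: [0.837, 3.027, -0.0]
wrist_force: [0.7, 0.0, -1.4]
width: 0.711
grip_force: 0.2
```

Run:
```python
from h import *
cup();s=bot.read_state();print(s["width"],s["grip_force"])
```

```text
F [ 0.7  0.  -1.4] tcp [ 0.4987 -0.3446  0.116 ] res 0.0006 rim [ 0.4861 -0.3365  0.1327] axis [-0.108  0.064  0.992] tilt 7.2 s 0.0118 base [ 0.4996 -0.3445  0.0087] q6 -1.68 t 15.5
0.7153440205858681 0.20724724105093628
```

The cup slid gently down until its base edge is on the mat, at 7° tilt, which is well inside its stable range. Opening a little more lets it settle flat.

Call:
carry_out(
  series="0 0 0 0;0 0 0 0;0 0 0 0;0 0 0 0",
  jaw=0.45,
)

```text
time: 16.05
tool_pos: [0.4986, -0.3445, 0.1158]
tcp_rot: [0.837, 3.028, -0.0]
wrist_force: [0.5, -0.2, 0.7]
width: 0.726
grip_force: 0.1
```

Run:
```python
from h import *
cup("pics/w6.png");s=bot.read_state();print(s["width"],s["grip_force"])
```

```text
F [ 0.5 -0.2  0.7] tcp [ 0.4986 -0.3445  0.1158] res 0.0005 rim [ 0.487  -0.3371  0.1328] axis [-0.1    0.059  0.993] tilt 6.7 s 0.012 base [ 0.4995 -0.3445  0.0086] q6 -1.68 t 16.05
0.7249503385546001 0.12620396038983017
```

View pics/w6.png

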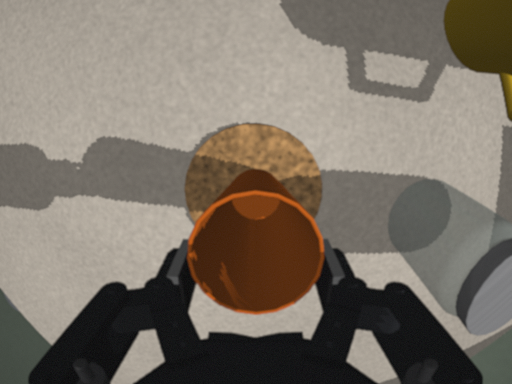

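The picture shows the cup standing over the middle of the mat, its rim still touching the pads at (190,255) and (325,255). I'll keep opening gradually.

Call:
carry_out(
  series="0 0 0 0;0 0 0 0;0 0 0 0;0 0 0 0",
  jaw=0.5,
)

```text
time: 16.6
tool_pos: [0.4985, -0.3444, 0.1158]
tcp_rot: [-0.837, -3.028, -0.0]
wrist_force: [-0.8, 0.6, -0.4]
width: 0.748
grip_force: 0.0
```

Call:
carry_out(
  series="0 0 0 0;0 0 0 0;0 0 0 0;0 0 0 0;0 0 0 0",
  jaw=1,
)

```text
time: 17.23
tool_pos: [0.4985, -0.3444, 0.1158]
tcp_rot: [-0.837, -3.028, 0.0]
wrist_force: [-0.2, -0.3, -0.2]
width: 1.002
grip_force: 0.0
```

Run:
```python
from h import *
cup();s=bot.read_state();print(s["width"],s["grip_force"])
```

```text
F [-0.2 -0.3 -0.2] tcp [ 0.4985 -0.3444  0.1158] res 0.0005 rim [ 0.5003 -0.3449  0.1311] axis [ 0.003 -0.003  1.   ] tilt 0.2 s 0.0104 base [ 0.4999 -0.3446  0.0061] q6 -1.68 t 17.23
1.0023791092995444 0.0
```

Upright (0.2°), base at 6 mm, centred on the mat. Retreating straight up.

Call:
carry_out(
  series="0 0 0.015 0;0 0 0.03 0;0 0 0.04 0;0 0 0.04 0;0 0 0.04 0;0 0 0 0;0 0 0 0;0 0 0 0",
)

```text
time: 18.27
tool_pos: [0.4978, -0.3439, 0.2793]
tcp_rot: [-0.837, -3.025, -0.002]
wrist_force: [-0.3, -0.7, -0.2]
width: 1.0
grip_force: 0.0
```

Run:
```python
from h import *
p,d=eyes.read_camera("scene");cv2.imwrite("pics/s7.png",cv2.resize(p[60:310,90:390],None,fx=2.3,fy=2.3))
```

```text
(no output)
```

View pics/s7.png

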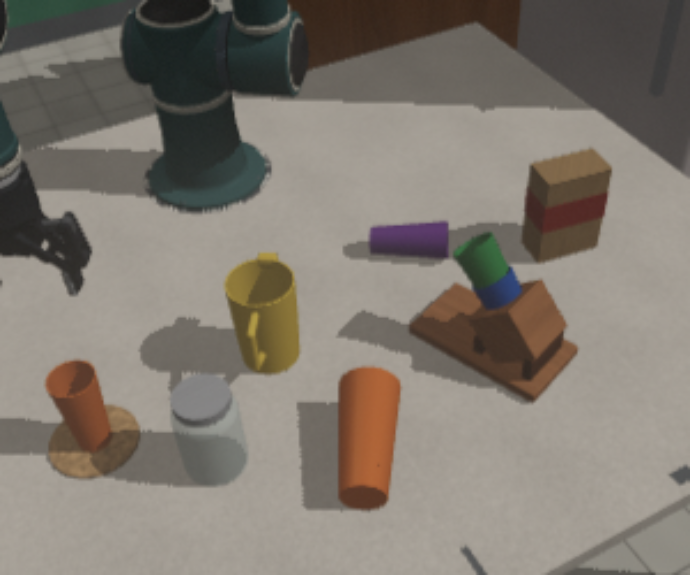

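The cup stands upright on the mat at (80,410), the gripper is clear, and the jug, jar, carton and rack are where they were.

```bash
python3 -c "
from workcell import bot
print(bot.finish_job())"
```

```text
the job is handed in; nothing more can be done
None
```

The orange tumbler was drawn straight out and now stands upright, released, near the centre of the cork mat; the rack, jug, jar and carton look unmoved, and the job was handed in at about 18 s (no verdict was returned).

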